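# Assemble the painted doll on the spray turntable

### The arm

A 6-joint arm with a two-finger parallel gripper is mounted at the origin on the work surface. World frame = base frame: x ahead of the robot, y to its left, z up, the work surface at z = 0. Lengths are in m, angles in rad, forces in N, time in s.
With the tool pointing down it reaches from about 0.225 to 0.875 m from the base axis. Payload 3.4 kg.
Tool frame: the origin (TCP) lies at the very end of the fingers, on their centre line; the grasp point (between the pads) lies 19 mm behind it; z points along the fingers, y is the line along which they close (so a half turn about z gives the same grasp; the last joint's range is limited). The gripper opens to 85 mm and grips with 20 to 120 N. Pads are 22 mm wide; open, the fingers measure 114 mm over their backs; the gripper's body (76 mm by 85 mm) begins 54 mm behind the grasp point. The pads swing forward as they close: fully open they stand 13 mm farther back than shut.
Start: joints at [-1.469, 0.276, 1.505, -0, 1.361, -0.121], TCP at [0.127, -0.561, 0.231] pointing down, gripper open.
Joint ranges: [-2.89, 2.89], [-0.75, 2.08], [0.22, 2.7], [-1.18, 4.32], [0.11, 2.71], [-2.7, 2.7]. Speed limits (rad/s): [2.57, 2.57, 3.14, 3.14, 3.14, 3.14].

### API

Orientations are given as a unit quaternion [w, x, y, z].
In Python, from rig import manip, eyes gives the robot as it stands.
- The arm moves only by the tool servo_tool, never from a script. Its argument "series" is text: rows parted by semicolons, each of 7 numbers parted by spaces: the shift along the tool's x, y, z in m, then the turn, a rotation vector about the tool's x, y, z in degrees, then the closure, from 0 (fully open) to 1 (shut). In form: dx dy dz ax ay az fingers; .... A call has 1 to 5 rows; each row is the pose to reach, as a shift and turn from the pose commanded when the call began, along the tool's axes at that moment; what a row does not reach only later rows make up. A row lasts 1/10 s, in which the tool goes at most 50 mm and 8.59 degrees, less where a joint would pass 70% of its speed; a pose out of reach is approached as far as the arm can. A call with a gripper value outside its range is refused whole. The fingers move at their own pace and stop on an object; "squeeze" is the grip in N (left out, the last holds). Time passes only in rows, so rows that repeat a pose let the fingers close. It gives the time, the measured TCP pose, the force, the opening and the grip force at its end, in the units of the state.
- manip.get_state(): the state, without advancing time (a new reading comes with each control period).
- eyes.get_image(name): name is "scene" or "top" or "wrist"; returns the picture (384x512x3 uint8, red, green, blue); there is no depth.
- eyes.camera_info(name): a dict with "fx", "fy", "cx", "cy" (pixels), "eye" and "orientation" of the camera in the world. Camera axes: x right, y down, z forward; pixel columns grow to the right and rows downward; lengths in m; the calibration is good to about 2 mm. A picture is of the moment at which its call begins: read the wrist's pose just before it. camera_info takes no time and is no camera call; for the wrist camera it gives the pose at the moment of the call.
- manip.sign_off(): hands the job in; it is judged then, once.
The state is a dict: "clock": time; "qpos": joint angles; "qd": joint speeds; "effort": joint torques, N m; "position": TCP position; "ee_rot": TCP orientation; "contact_force": force on the tool from outside, world axes, zero at the start; "moment": the same for the moment, N m; "width": finger opening in m; "gripper_force": force on a finger pad.
Only numpy, scipy, OpenCV 4.12 (cv2) and the standard library are available. Lean on these libraries where they do the work, as an engineer would, in place of code of your own. Each camera call takes 0.05 s, during which the arm holds its last target. There are 200 camera calls.

### The job

Build the painted doll on the green spray turntable, ready for its clear coat: first the dark plinth in the middle of the turntable, then the blue skirt, then the brown torso, and last the painted head, in that order, each set down gently, upright and centred on the piece below (about a centimetre off is already too much). Leave the grey primed pieces, the tins and the tape roll where they are, and let go of the finished doll.

Things in the scene. Friction and masses are not known exactly. Their poses are not given: they have to be found in the camera images.
- plinth: Doll's foot: round dark-brown wooden disc with brass-coloured rings and a brass-coloured spot in its flat top, 64 mm diameter, 28 mm tall, straight sides, 70 g. Loose, stands upright. Origin: centre of its underside; z up.
- skirt: Blue bell-shaped section: foot 60 mm diameter and 8 mm tall, tapering to a straight cylinder 46 mm in diameter from 14 mm to its flat top at 45 mm (black band near the top). 60 g. Loose, upright; grip the 46 mm cylinder. Origin: centre of its underside; z up.
- torso: Brown painted straight cylinder, 40 mm diameter, 45 mm tall, flat top and bottom, orange collar and orange spot in its top, black belt at its foot. 45 g. Loose, upright. Origin: centre of its underside; z up.
- head: Painted head, skin-coloured with face, red headband and black hair with a red spot on top: flat foot 32 mm diameter, widening to 44 mm, straight sides from 10 to 34 mm, 44 mm tall in all. 40 g. Loose, upright. Origin: centre of its underside; z up.
- turntable: Spray turntable: green disc 90 mm diameter on a steel stem and foot, fixed to the bench and not turning. Its flat top is 45 mm above the bench. Origin: on its axis at bench height; z up.
- primed_torso: Unpainted light-grey section, same shape as the torso (40 mm diameter, 45 mm tall). Loose; not part of this doll, leave it. Origin: centre of its underside.
- primed_head: Unpainted light-grey section, same shape as the head (44 mm diameter, 44 mm tall). Loose; not part of this doll, leave it. Origin: centre of its underside.
- tins: Stack of three shallow aluminium tins joined as one piece, 50 mm diameter, 46 mm tall. Loose; leave it. Origin: centre of its underside.
- tape: Roll of yellow masking tape lying flat, 80 mm outer and 56 mm inner diameter, 24 mm tall. Loose; leave it. Origin: centre of its underside.
There are look-alikes about, which are no part of the job. What is meant by the torso is not turquoise, and is the larger of those in its own colour. There is more than one size of the tape; the one meant has the size given above.

How it is judged:
By the outcome, as a careful person would: the job done as asked, in the order asked, and still so for the second after the job is handed in, with the robot touching nothing.
It also fails if it takes over 120 s, if anything falls off the work surface, if the arm or the gripper's body presses on something with over 40 N, if the wrist force passes 120 N, or if a joint passes its speed limit or range.

## Working session

There is one attempt and no reset: what is moved stays moved. The work goes in short steps, Python scripts to look and compute and a tool call to move; the robot and the scene stay as the last step left them, time stands still between calls to the robot, and variables do not carry over. Pictures are saved under pics/ and viewed, at most 14 in all, crops included, and the job is handed in when it is done.

Besides the shell and the picture viewer there is one more tool, called after "Emit:" by a JSON object that holds its "method" and its "body". servo_tool: Moves the arm, as the interface text tells. Its arguments: {"type":"object","properties":{"series":{"type":"string"},"squeeze":{"type":"number"}},"required":["series"]}

```bash
mkdir -p pics; ls; cat > h.py <<'E'
import numpy as np,cv2
from rig import manip,eyes
from scipy.spatial.transform import Rotation as R
def rot(q): return R.from_quat([q[1],q[2],q[3],q[0]])
def save(cam,name,scale=1):
    im=eyes.get_image(cam); cv2.imwrite('pics/'+name,cv2.resize(im[:,:,::-1],None,fx=scale,fy=scale)); return im
def ray(ci,u,v,z):
    d=rot(ci['orientation']).apply([(u-ci['cx'])/ci['fx'],(v-ci['cy'])/ci['fy'],1]); e=np.array(ci['eye'])
    return e+d*(z-e[2])/d[2]
def proj(ci,p):
    c=rot(ci['orientation']).inv().apply(np.array(p)-ci['eye']); return ci['fx']*c[0]/c[2]+ci['cx'],ci['fy']*c[1]/c[2]+ci['cy']
E
python3 - <<'E'
from h import *
print(manip.get_state())
for c in ['top','scene','wrist']:
    print(c,eyes.camera_info(c))
save('top','top1.png',1.5); save('scene','sc1.png',1.5)
E
```

```text
pics
{'clock': 0.0, 'qpos': array([-1.46900444e+00,  2.76600144e-01,  1.50613115e+00, -3.19362871e-05,
        1.36069234e+00, -1.20992419e-01]), 'qd': array([ 0.00157022,  0.00072637, -0.00166043,  0.00144528,  0.00023622,
        0.00172422]), 'effort': array([ 4.50601483e-04, -4.16777050e+01, -2.45804822e+01, -6.64750951e-05,
        1.09242741e-02,  5.06658310e-06]), 'position': array([ 0.12697792, -0.56026528,  0.23043756]), 'ee_rot': array([-9.15598709e-04,  9.93801518e-01,  1.11165212e-01, -6.82439678e-06]), 'contact_force': array([ 0.40901582,  0.30824229, -0.15115228]), 'moment': array([0.0455642 , 0.00261519, 0.03089529]), 'gripper_force': 0.0, 'width': 0.08556096214876985}
top {'fx': 379.3335553031067, 'fy': 379.3335553031067, 'cx': 252.26331106805816, 'cy': 195.89828433750293, 'eye': array([0.23610383, 0.00702445, 1.14043378]), 'orientation': array([-0.0622998 ,  0.71444877, -0.69318301,  0.07196526])}
scene {'fx': 451.95682172840355, 'fy': 451.95682172840355, 'cx': 251.108565890451, 'cy': 190.2737933873123, 'eye': array([1.33780921, 0.01104419, 0.81116122]), 'orientation': array([-0.29040965,  0.62833417,  0.66015315, -0.291644  ])}
wrist {'fx': 271.42650572772186, 'fy': 271.42650572772186, 'cx': 252.9365249258024, 'cy': 192.60862271771222, 'eye': array([ 0.20509384, -0.54363436,  0.37173683]), 'orientation': array([ 0.12092864,  0.77186084, -0.61645048, -0.09795875])}
```

View pics/top1.png

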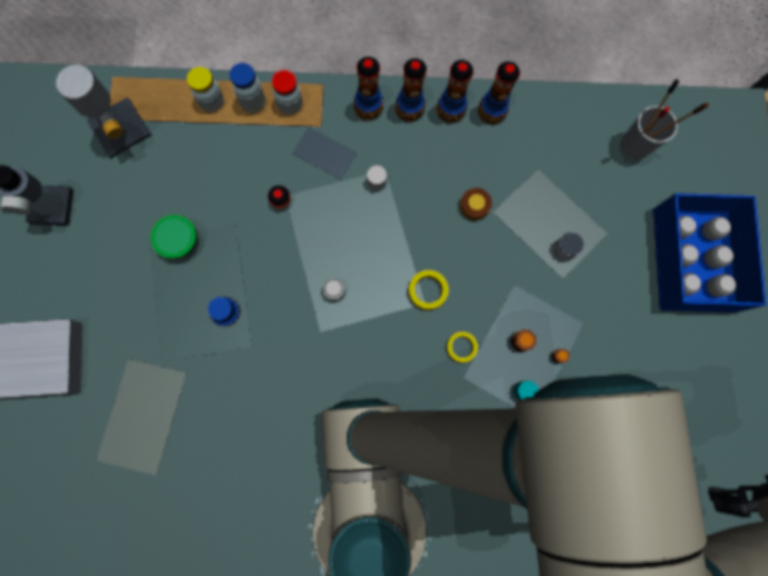

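View pics/sc1.png

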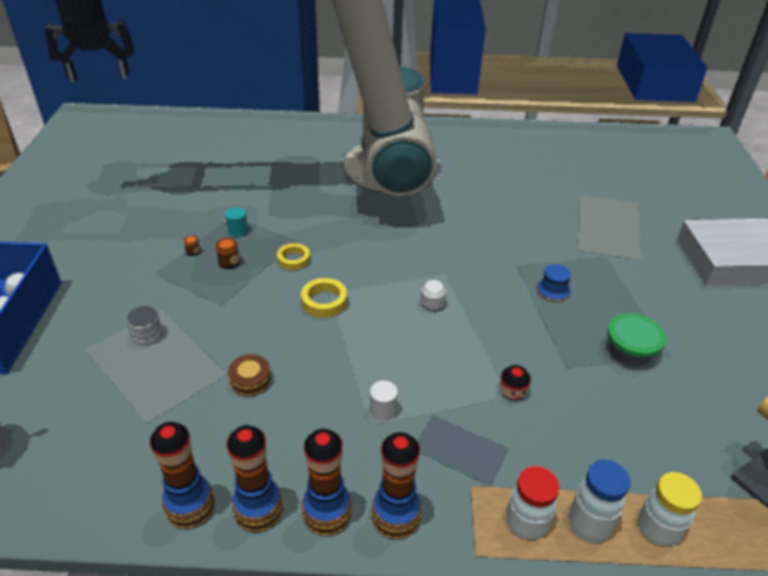

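The top view shows, in enlarged pixels:

| Item | Position |
|---|---|
| Plinth | (476,203) |
| Skirt | (221,310) |
| Large brown torso | (524,340) |
| Small look-alike torso | (561,355) |
| Turquoise look-alike | (527,390) |
| Head | (279,196) |
| Turntable | (174,236) |

The scene view agrees with this.

```bash
python3 - <<'E'
from h import *
ci=eyes.camera_info('top')
for n,u,v,z in [('plinth',476,203,.028),('skirt',221,310,.045),('torso',524,340,.045),('small',561,355,.03),('head',279,196,.044),('tt',174,236,.045),('ptorso',376,178,.045),('phead',333,290,.044)]:
    print(n,ray(ci,u/1.5,v/1.5,z).round(3))
ci=eyes.camera_info('scene')
for n,u,v,z in [('plinth',250,370,.028),('skirt',557,272,.045),('torso',227,243,.045),('head',515,375,.044),('tt',636,335,.045)]:
    print(n,ray(ci,u/1.5,v/1.5,z).round(3))
w=eyes.camera_info('wrist'); s=manip.get_state(); t=rot(s['ee_rot'])
print(t.inv().apply(w['eye']-s['position']), (t.inv()*rot(w['orientation'])).as_matrix().round(3))
print(t.as_matrix().round(3))
E
```

```text
plinth [ 0.647 -0.201  0.028]
skirt [0.406 0.3   0.045]
torso [ 0.365 -0.29   0.045]
small [ 0.34  -0.366  0.03 ]
head [0.643 0.202 0.044]
tt [0.551 0.404 0.045]
ptorso [0.688 0.007 0.045]
phead [0.452 0.084 0.044]
plinth [ 0.656 -0.197  0.028]
skirt [0.414 0.303 0.045]
torso [ 0.368 -0.29   0.045]
head [0.657 0.203 0.044]
tt [0.563 0.405 0.045]
[ 0.07986809  0.00078448 -0.14129018] [[-0.    -0.951 -0.308]
 [ 1.    -0.    -0.   ]
 [ 0.    -0.308  0.951]]
[[ 0.975  0.221 -0.   ]
 [ 0.221 -0.975  0.002]
 [ 0.    -0.002 -1.   ]]
```

Emit:
{"method": "servo_tool", "body": {"series": "0.045 -0.018 0 0 0 4 0; 0.09 -0.036 0 0 0 8 0; 0.135 -0.054 0 0 0 12.76 0; 0.18 -0.072 0 0 0 12.76 0; 0.225 -0.09 0 0 0 12.76 0", "squeeze": 25}}

```text
clock: 0.6
position: [0.3278, -0.4218, 0.231]
ee_rot: [-0.0, 1.0, -0.0, -0.0]
contact_force: [1.2, -0.6, 0.3]
width: 0.0855
gripper_force: 0.0
```

Emit:
{"method": "servo_tool", "body": {"series": "0.04 -0.028 0 0 0 0 0; 0.08 -0.056 0 0 0 0 0; 0.12 -0.084 0 0 0 0 0; 0.16 -0.112 0 0 0 0 0; 0.2 -0.14 0 0 0 0 0"}}

```text
clock: 1.1
position: [0.5278, -0.2818, 0.2309]
ee_rot: [-0.0, 1.0, 0.0, -0.0]
contact_force: [0.3, -1.1, -0.6]
width: 0.0855
gripper_force: 0.0
```

Emit:
{"method": "servo_tool", "body": {"series": "0.04 -0.028 0 0 0 0 0; 0.08 -0.056 0 0 0 0 0; 0.117 -0.082 0 0 0 0 0; 0.117 -0.082 0 0 0 0 0; 0.117 -0.082 0 0 0 0 0"}}

```text
clock: 1.6
position: [0.6436, -0.2004, 0.2301]
ee_rot: [-0.0, 1.0, 0.001, -0.001]
contact_force: [-0.6, -0.0, 0.2]
width: 0.0856
gripper_force: 0.0
```

```bash
python3 - <<'E'
from h import *
print(manip.get_state()['position']);ci=eyes.camera_info('wrist');print(ci);save('wrist','w1.png',1.5)
save('top','top2.png',1)
E
```

```text
[ 0.64364343 -0.20043309  0.23010125]
{'fx': 271.42650572772186, 'fy': 271.42650572772186, 'cx': 252.9365249258024, 'cy': 192.60862271771222, 'eye': array([ 0.72402474, -0.20077734,  0.37120235]), 'orientation': array([ 0.11096592,  0.6990853 , -0.69760817, -0.11094662])}
```

View pics/w1.png

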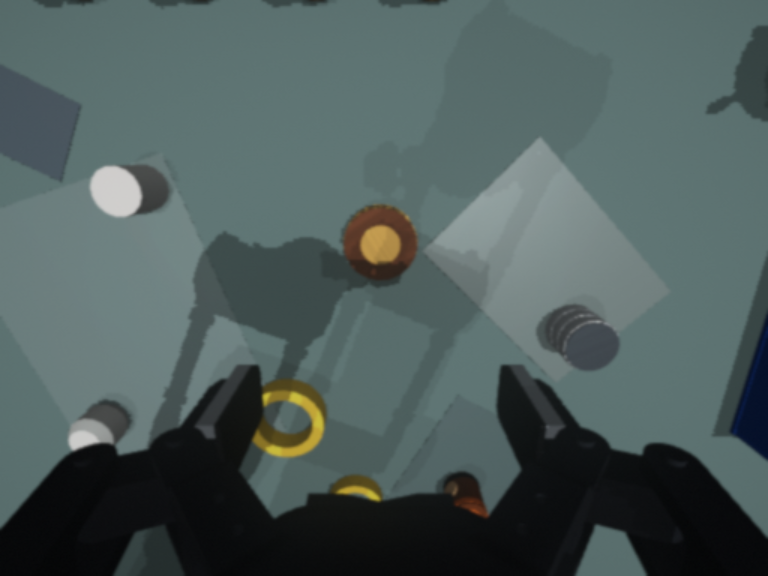

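The wrist view shows the plinth with its brass spot at (380,244) and nothing close beside it. Next I'll measure the spot's centroid.

```bash
cat >> h.py <<'E'
def blob(im,u,v,r,lo,hi):
    "largest HSV blob near (u,v): centre of its fitted ellipse, axes"
    hsv=cv2.cvtColor(im,cv2.COLOR_RGB2HSV); m=cv2.inRange(hsv,np.array(lo),np.array(hi)); k=np.zeros_like(m); cv2.circle(k,(int(u),int(v)),r,255,-1)
    cs,_=cv2.findContours(m&k,cv2.RETR_EXTERNAL,cv2.CHAIN_APPROX_NONE); c=cv2.convexHull(max(cs,key=cv2.contourArea))
    M=cv2.moments(c); return M['m10']/M['m00'],M['m01']/M['m00'],cv2.fitEllipse(c)[1]
E
python3 - <<'E'
from h import *
im=cv2.imread('pics/w1.png')[:,:,::-1]; im=cv2.resize(im,(512,384),interpolation=cv2.INTER_AREA)
hsv=cv2.cvtColor(im,cv2.COLOR_RGB2HSV); print(hsv[163,253],hsv[163,240],hsv[150,253])
ci=eyes.camera_info('wrist'); b=blob(im,253,163,28,(8,90,130),(28,255,255)); print(b, ray(ci,*b[:2],.028))
# predicted location of whole disc outline top
b=blob(im,253,163,32,(0,90,20),(28,255,255)); print(b, ray(ci,*b[:2],.014))
t=cv2.imread('pics/top2.png')[:,:,::-1]
c2=eyes.camera_info('top')
t=eyes.get_image('top')
for n,u,v,z,lo,hi,r in [('tt',116,157,.045,(50,120,60),(75,255,255),22),('skirt',147,207,.045,(105,120,60),(125,255,255),16)]:
    b=blob(t,u,v,r,lo,hi);print(n,b,ray(c2,*b[:2],z))
E
```

```text
[ 20 150 190] [ 17 151 145] [ 18 150 148]
(252.9496124031008, 162.5219638242894, (25.79949378967285, 26.587081909179688)) [ 0.65157242 -0.20235943  0.028     ]
(253.16689706017877, 160.85439130034095, (48.1199836730957, 48.66082763671875)) [ 0.65093552 -0.20265078  0.014     ]
tt (114.91519434628975, 157.147703180212, (29.36481475830078, 31.58984375)) [0.55176495 0.40776039 0.045     ]Traceback (most recent call last):
  File "<stdin>", line 11, in <module>
  File "h.py", line 15, in blob
    cs,_=cv2.findContours(m&k,cv2.RETR_EXTERNAL,cv2.CHAIN_APPROX_NONE); c=cv2.convexHull(max(cs,key=cv2.contourArea))
                                                                                         ~~~^^^^^^^^^^^^^^^^^^^^^^^^
ValueError: max() iterable argument is empty
```

Emit:
{"method": "servo_tool", "body": {"series": "0.007 0.002 0.04 0 0 0 0; 0.007 0.002 0.08 0 0 0 0; 0.007 0.002 0.12 0 0 0 0; 0.007 0.002 0.15 0 0 0 0; 0.007 0.002 0.15 0 0 0 0"}}

```text
clock: 2.25
position: [0.646, -0.2032, 0.0767]
ee_rot: [-0.002, 1.0, -0.001, -0.005]
contact_force: [-0.0, 0.6, -0.8]
width: 0.0851
gripper_force: 0.0
```

```bash
python3 - <<'E'
from h import *
s=manip.get_state();print(s['position'],s['ee_rot'],s['qpos']);ci=eyes.camera_info('wrist');im=save('wrist','w2.png',1.5)
u,v=proj(ci,[.651,-.2025,.028]);print(u,v)
b=blob(im,u,v,50,(8,90,130),(28,255,255)); print(b, ray(ci,*b[:2],.028))
E
```

```text
[ 0.64598451 -0.2032043   0.07672143] [-0.00188662  0.99998608 -0.00101411 -0.00482216] [-4.07241131e-01  5.39355309e-01  1.47678669e+00 -3.80154788e-04
  1.13580117e+00  1.16574543e+00]
251.57710286684684 209.21829601820926
(254.3149019607843, 195.26862745098038, (17.19451141357422, 36.113243103027344)) [ 0.6620721  -0.20456158  0.028     ]
```

View pics/w2.png

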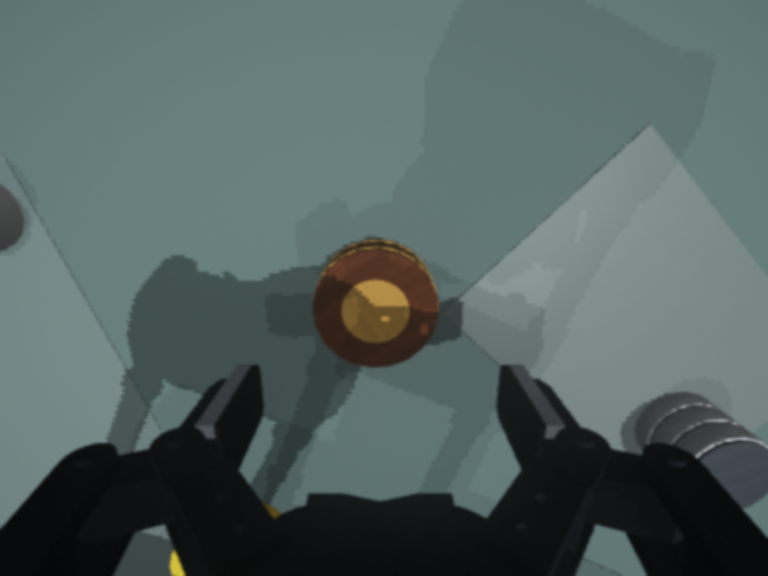

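The plinth's spot is at (375,311), within 2 px of the prediction, so the measurement holds. Both fingers are clear of it. I'll let the arm settle and lower it.

Emit:
{"method": "servo_tool", "body": {"series": "0 0 0 0 0 0 0; 0 0 0 0 0 0 0; 0 0 0 0 0 0 0"}}

```text
clock: 2.6
position: [0.6517, -0.204, 0.0836]
ee_rot: [0.001, 1.0, -0.0, 0.002]
contact_force: [0.3, -0.7, -0.2]
width: 0.0854
gripper_force: 0.0
```

Emit:
{"method": "servo_tool", "body": {"series": "0 -0.001 0.02 0 0 0 0; 0 -0.001 0.04 0 0 0 0; 0 -0.001 0.06 0 0 0 0; 0 -0.001 0.072 0 0 0 0; 0 -0.001 0.076 0 0 0 0"}}

```text
clock: 3.1
position: [0.6502, -0.2021, 0.0046]
ee_rot: [-0.0, 1.0, 0.0, -0.001]
contact_force: [0.3, -0.4, 0.2]
width: 0.0856
gripper_force: 0.0
```

Emit:
{"method": "servo_tool", "body": {"series": "0 0 0 0 0 0 0; 0 0 0 0 0 0 0.3; 0 0 0 0 0 0 0.5; 0 0 0 0 0 0 0.5; 0 0 0 0 0 0 0.5"}}

```text
clock: 3.6
position: [0.6516, -0.2027, 0.0067]
ee_rot: [0.001, 1.0, 0.0, 0.001]
contact_force: [-0.2, 0.7, 5.7]
width: 0.062
gripper_force: 27.9
```

Emit:
{"method": "servo_tool", "body": {"series": "0 0 -0.005 0 0 0 0.6; 0 0 -0.03 0 0 0 0.6; 0 0 -0.07 0 0 0 0.6; 0 -0.02 -0.11 0 0 0 0.6; -0.005 -0.06 -0.125 0 0 0 0.6", "squeeze": 35}}

```text
clock: 4.1
position: [0.6485, -0.1453, 0.1346]
ee_rot: [0.002, 1.0, -0.002, 0.004]
contact_force: [0.1, -0.8, -1.1]
width: 0.0617
gripper_force: 38.4
```

Emit:
{"method": "servo_tool", "body": {"series": "-0.007 -0.045 0 0 0 0 0.6; -0.014 -0.09 0 0 0 0 0.6; -0.021 -0.135 0 0 0 0 0.6; -0.028 -0.18 0 0 0 0 0.6; -0.035 -0.225 0 0 0 0 0.6"}}

```text
clock: 4.6
position: [0.6096, 0.0843, 0.1301]
ee_rot: [0.0, 1.0, -0.0, -0.0]
contact_force: [1.0, 0.1, -0.1]
width: 0.0617
gripper_force: 38.4
```

Emit:
{"method": "servo_tool", "body": {"series": "-0.007 -0.045 0 0 0 0 0.6; -0.014 -0.09 0 0 0 0 0.6; -0.021 -0.135 0 0 0 0 0.6; -0.026 -0.165 0 0 0 0 0.6; -0.026 -0.165 0 0 0 0 0.6"}}

```text
clock: 5.1
position: [0.583, 0.2519, 0.1299]
ee_rot: [-0.001, 1.0, 0.002, -0.001]
contact_force: [-0.0, -0.2, -0.1]
width: 0.0618
gripper_force: 38.5
```

Emit:
{"method": "servo_tool", "body": {"series": "-0.02 -0.03 -0.02 0 0 0 0.6; -0.04 -0.06 -0.04 0 0 0 0.6; -0.05 -0.08 -0.05 0 0 0 0.6; -0.05 -0.08 -0.05 0 0 0 0.6; -0.05 -0.08 -0.05 0 0 0 0.6"}}

```text
clock: 5.6
position: [0.5345, 0.327, 0.1801]
ee_rot: [0.001, 1.0, 0.0, 0.0]
contact_force: [-0.0, -0.4, -0.5]
width: 0.0616
gripper_force: 38.5
```

```bash
python3 - <<'E'
from h import *
s=manip.get_state();print(s['position'],s['ee_rot']);ci=eyes.camera_info('wrist');im=save('wrist','w3.png',1.5)
u,v=proj(ci,[.555,.407,.045]);print(u,v)
b=blob(im,u,v,80,(45,100,40),(80,255,255)); print(b, ray(ci,*b[:2],.045))
E
```

```text
[0.53446122 0.32696265 0.18014105] [6.50551315e-04 9.99999714e-01 3.77478075e-04 7.89369232e-05]
175.07629467864285 165.1659523267068
(174.578886877568, 163.56656035399246, (83.0108642578125, 89.4035415649414)) [0.55668326 0.40736674 0.045     ]
```

View pics/w3.png

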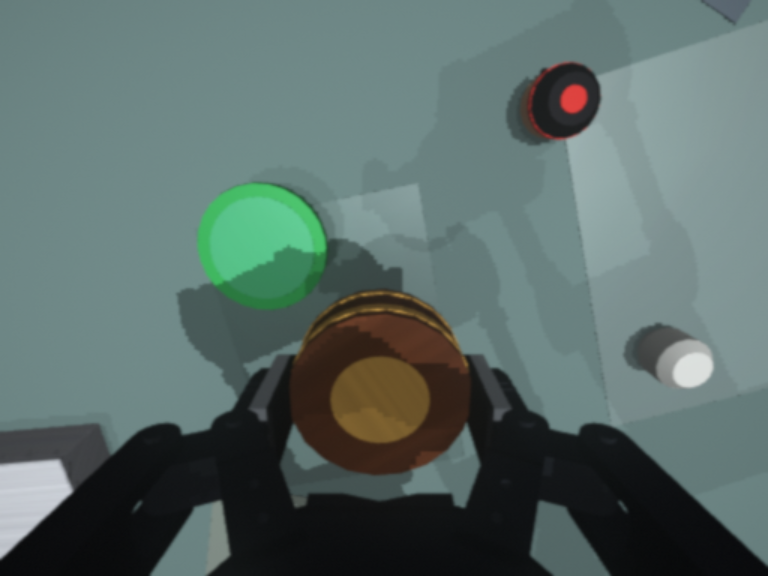

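The green disc's centre is at (262,245). The plinth hangs level in the gripper with its spot at (380,400).

```bash
python3 - <<'E'
from h import *
s=manip.get_state();ci=eyes.camera_info('wrist')
print(s['position'],ray(ci,380/1.5,400/1.5,s['position'][2]+.0213)-s['position'])
im=cv2.resize(cv2.imread('pics/w3.png')[:,:,::-1],(512,384),interpolation=cv2.INTER_AREA)
hsv=cv2.cvtColor(im,cv2.COLOR_RGB2HSV); 
for v in (122,125,127,130,133,200,203,206,208): print(v,hsv[v,174],end=';')
print()
for u in (131,134,137,140,206,209,212,215,218): print(u,hsv[163,u],end=';')
print([np.round(np.array(proj(ci,[.5567+a,.4074+b,.045]))*1.5) for a,b in((.045,0),(-.045,0),(0,.045),(0,-.045))])
E
```

```text
[0.53454851 0.32639089 0.1796295 ] [ 0.00158412 -0.00064216  0.0213    ]
122 [ 70 142 147];125 [ 68 159 191];127 [ 68 158 192];130 [ 69 154 192];133 [ 74 135 200];200 [ 69 166 120];203 [ 68 166 120];206 [ 72 101  98];208 [84 56 87];
131 [ 72 105 158];134 [ 68 164 183];137 [ 68 164 183];140 [ 73 147 187];206 [ 74 133 201];209 [ 70 151 188];212 [ 68 159 193];215 [ 68 158 187];218 [ 71 120  81];[array([254., 178.]), array([266., 307.]), array([195., 246.]), array([326., 246.])]
```

Emit:
{"method": "servo_tool", "body": {"series": "0.01 -0.04 0.01 0 0 0 0.6; 0.02 -0.08 0.03 0 0 0 0.6; 0.02 -0.081 0.06 0 0 0 0.6; 0.02 -0.081 0.08 0 0 0 0.6; 0.02 -0.081 0.09 0 0 0 0.6"}}

```text
clock: 6.15
position: [0.5537, 0.4064, 0.0864]
ee_rot: [0.002, 1.0, -0.001, -0.003]
contact_force: [-0.3, -0.4, -0.9]
width: 0.0619
gripper_force: 38.6
```

Emit:
{"method": "servo_tool", "body": {"series": "0 0 0 0 0 0 0.6; 0 0 0 0 0 0 0.6; 0 0 0.01 0 0 0 0.6; 0 0 0.02 0 0 0 0.6; 0 0 0.03 0 0 0 0.6"}}

```text
clock: 6.65
position: [0.5546, 0.4086, 0.06]
ee_rot: [-0.0, 1.0, -0.0, 0.0]
contact_force: [-0.1, -0.4, -0.8]
width: 0.0613
gripper_force: 38.6
```

Emit:
{"method": "servo_tool", "body": {"series": "0 0 0.003 0 0 0 0.6; 0 0 0.005 0 0 0 0.6; 0 0 0.006 0 0 0 0.6; 0 0 0.007 0 0 0 0.6; 0 0 0.007 0 0 0 0.6"}}

```text
clock: 7.15
position: [0.5546, 0.4088, 0.0534]
ee_rot: [-0.0, 1.0, 0.0, 0.0]
contact_force: [-0.2, 0.7, -1.0]
width: 0.0613
gripper_force: 38.6
```

Emit:
{"method": "servo_tool", "body": {"series": "0 0.001 0 0 0 0 0.6; 0 0.001 0.001 0 0 0 0.6; 0 0.001 0.0015 0 0 0 0.6; 0 0.001 0.002 0 0 0 0.6; 0 0.001 0.0025 0 0 0 0.6"}}

```text
clock: 7.65
position: [0.5546, 0.4077, 0.0519]
ee_rot: [-0.0, 1.0, 0.0, 0.0]
contact_force: [-1.7, -0.1, 7.1]
width: 0.0617
gripper_force: 39.3
```

Emit:
{"method": "servo_tool", "body": {"series": "0 0 0 0 0 0 0.25; 0 0 0 0 0 0 0.2; 0 0 0 0 0 0 0.1; 0 0 0 0 0 0 0; 0 0 0 0 0 0 0"}}

```text
clock: 8.15
position: [0.5545, 0.4076, 0.0505]
ee_rot: [0.0, 1.0, 0.0, -0.0]
contact_force: [-0.5, -0.3, 0.2]
width: 0.0855
gripper_force: 0.0
```

Emit:
{"method": "servo_tool", "body": {"series": "0 0 -0.01 0 0 0 0; 0 0 -0.04 0 0 0 0; 0 0 -0.08 0 0 0 0; -0.02 0.01 -0.11 0 0 0 0; -0.04 0.02 -0.13 0 0 0 0"}}

```text
clock: 8.65
position: [0.5155, 0.3882, 0.1842]
ee_rot: [-0.001, 1.0, -0.0, 0.002]
contact_force: [-0.0, -0.6, 0.3]
width: 0.0852
gripper_force: 0.0
```

Emit:
{"method": "servo_tool", "body": {"series": "-0.03 0.03 -0.005 0 0 0 0; -0.06 0.06 -0.01 0 0 0 0; -0.08 0.075 -0.01 0 0 0 0; -0.08 0.075 -0.01 0 0 0 0; -0.08 0.075 -0.01 0 0 0 0"}}

```text
clock: 9.15
position: [0.4349, 0.3128, 0.1919]
ee_rot: [-0.001, 1.0, -0.0, 0.001]
contact_force: [0.8, 0.2, 0.2]
width: 0.0852
gripper_force: 0.0
```

```bash
python3 - <<'E'
from h import *
s=manip.get_state();print(s['position'],s['ee_rot']);ci=eyes.camera_info('wrist');im=save('wrist','w4.png',1.5)
print(proj(ci,[.41,.302,.045]),[np.round(np.array(proj(ci,[.5555,.407,z]))*1.5) for z in (.045,.073)])
E
```

```text
[0.434936   0.31284187 0.1919495 ] [-6.54956384e-04  9.99999071e-01 -6.79936054e-05  1.19383345e-03]
(np.float64(262.3459487085046), np.float64(202.80855712899964)) [array([233.,  92.]), array([216.,  84.])]
```

View pics/w4.png

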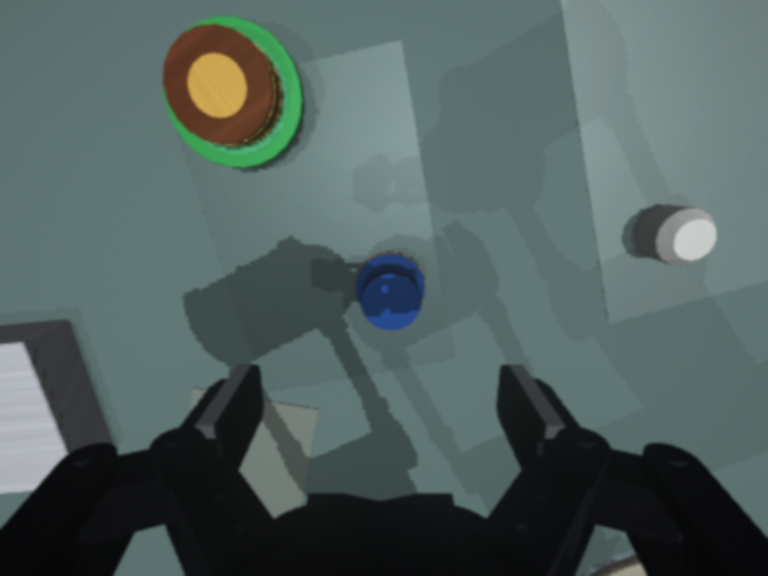

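The plinth sits centred on the disc: its spot is at (217,85) against a predicted (216,84). The skirt's flat top is centred at about (391,301).

```bash
python3 - <<'E'
from h import *
s=manip.get_state();p=s['position'];ci=eyes.camera_info('wrist')
print(p,ray(ci,217/1.5,85/1.5,.073))
a=ray(ci,391/1.5,301/1.5,.045);print(a,a-p)
im=cv2.resize(cv2.imread('pics/w4.png')[:,:,::-1],(512,384),interpolation=cv2.INTER_AREA)
b=blob(im,260,193,40,(105,130,60),(130,255,255));print(b)
g=cv2.cvtColor(im,cv2.COLOR_RGB2HSV)
print([tuple(g[v,261]) for v in range(164,225,3)])
print([np.round(np.array(proj(ci,[a[0]+i,a[1]+j,z]))*1.5) for i,j,z in((.023,0,.045),(-.023,0,.045),(0,.023,.045),(0,-.023,.045),(.03,0,.008))])
E
```

```text
[0.43550854 0.31325834 0.19165915] [0.55559237 0.40688019 0.073     ]
[0.41324866 0.3043064  0.045     ] [-0.02225988 -0.00895194 -0.14665915]
(259.869234427009, 194.10718021873512, (44.9962043762207, 50.71226119995117))
[(np.uint8(90), np.uint8(44), np.uint8(116)), (np.uint8(60), np.uint8(18), np.uint8(86)), (np.uint8(111), np.uint8(159), np.uint8(112)), (np.uint8(110), np.uint8(174), np.uint8(117)), (np.uint8(110), np.uint8(160), np.uint8(75)), (np.uint8(108), np.uint8(142), np.uint8(54)), (np.uint8(110), np.uint8(169), np.uint8(92)), (np.uint8(110), np.uint8(175), np.uint8(108)), (np.uint8(110), np.uint8(169), np.uint8(86)), (np.uint8(110), np.uint8(172), np.uint8(86)), (np.uint8(110), np.uint8(172), np.uint8(86)), (np.uint8(110), np.uint8(168), np.uint8(85)), (np.uint8(110), np.uint8(169), np.uint8(83)), (np.uint8(110), np.uint8(170), np.uint8(84)), (np.uint8(109), np.uint8(175), np.uint8(92)), (np.uint8(110), np.uint8(183), np.uint8(127)), (np.uint8(110), np.uint8(184), np.uint8(140)), (np.uint8(110), np.uint8(183), np.uint8(138)), (np.uint8(110), np.uint8(179), np.uint8(137)), (np.uint8(98), np.uint8(70), np.uint8(105)), (np.uint8(90), np.uint8(48), np.uint8(100))]
[array([391., 271.]), array([391., 329.]), array([360., 301.]), array([422., 301.]), array([390., 251.])]
```

Emit:
{"method": "servo_tool", "body": {"series": "-0.01 0.005 0.04 0 0 0 0; -0.022 0.009 0.08 0 0 0 0; -0.022 0.009 0.11 0 0 0 0; -0.022 0.009 0.13 0 0 0 0; -0.022 0.009 0.13 0 0 0 0"}}

```text
clock: 9.7
position: [0.4116, 0.3033, 0.0579]
ee_rot: [0.001, 1.0, 0.0, -0.003]
contact_force: [0.1, -1.3, 0.1]
width: 0.0854
gripper_force: 0.0
```

Emit:
{"method": "servo_tool", "body": {"series": "0 0 0 0 0 0 0; 0 0 0.02 0 0 0 0; 0 0 0.04 0 0 0 0; 0 0 0.049 0 0 0 0; 0 0 0.049 0 0 0 0"}}

```text
clock: 10.2
position: [0.4129, 0.3039, 0.0117]
ee_rot: [0.0, 1.0, 0.0, -0.0]
contact_force: [0.4, 0.6, 1.0]
width: 0.0856
gripper_force: 0.0
```

Emit:
{"method": "servo_tool", "body": {"series": "0 0 0 0 0 0 0.3; 0 0 0 0 0 0 0.6; 0 0 0 0 0 0 0.7; 0 0 0 0 0 0 0.8; 0 0 0 0 0 0 0.8", "squeeze": 30}}

```text
clock: 10.7
position: [0.4133, 0.3041, 0.0129]
ee_rot: [-0.0, 1.0, 0.0, 0.001]
contact_force: [-0.7, 0.3, 6.0]
width: 0.0443
gripper_force: 30.5
```

Emit:
{"method": "servo_tool", "body": {"series": "0 0 -0.005 0 0 0 0.8; 0 0 -0.04 0 0 0 0.8; 0 0 -0.08 0 0 0 0.8; 0.01 -0.005 -0.12 0 0 0 0.8; 0.03 -0.02 -0.15 0 0 0 0.8"}}

```text
clock: 11.2
position: [0.4415, 0.323, 0.1645]
ee_rot: [0.0, 1.0, -0.0, 0.0]
contact_force: [0.6, 0.9, -1.5]
width: 0.0443
gripper_force: 31.2
```

Emit:
{"method": "servo_tool", "body": {"series": "0.03 -0.02 -0.01 0 0 0 0.8; 0.06 -0.044 -0.01 0 0 0 0.8; 0.09 -0.066 -0.01 0 0 0 0.8; 0.112 -0.083 -0.01 0 0 0 0.8; 0.112 -0.083 -0.01 0 0 0 0.8"}}

```text
clock: 11.7
position: [0.5573, 0.4085, 0.1707]
ee_rot: [-0.001, 1.0, 0.0, 0.001]
contact_force: [-0.1, -1.0, -1.0]
width: 0.0447
gripper_force: 31.2
```

Emit:
{"method": "servo_tool", "body": {"series": "0 0 0 0 0 0 0.8; 0 0 0.02 0 0 0 0.8; 0 0 0.04 0 0 0 0.8; 0 0 0.055 0 0 0 0.8; 0 0 0.055 0 0 0 0.8"}}

```text
clock: 12.2
position: [0.5517, 0.4048, 0.1144]
ee_rot: [0.002, 1.0, -0.0, -0.003]
contact_force: [-0.6, -0.3, -1.3]
width: 0.0444
gripper_force: 31.2
```

```bash
python3 - <<'E'
from h import *
s=manip.get_state();p=s['position'];print(p,s['width']);ci=eyes.camera_info('wrist');im=save('wrist','w5.png',1.5)
c=p+[0,0,.0321]
print([np.round(np.array(proj(ci,c+np.array(d)))*1.5) for d in((.023,0,0),(-.023,0,0),(0,.023,0),(0,-.023,0))], np.array(proj(ci,[.5555+.032,.407,.073]))*1.5)
E
```

```text
[0.55167373 0.40483963 0.1144038 ] 0.04436150374758278
[array([378., 359.]), array([378., 482.]), array([305., 424.]), array([451., 424.])] [373.43029425 257.74228809]
```

View pics/w5.png

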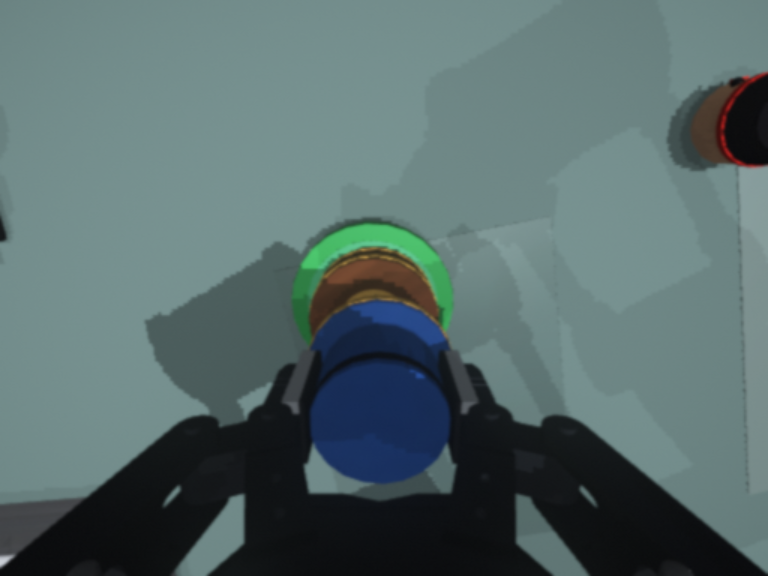

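The skirt sits centred in the gripper: its top spans 310–450 by 358–482, as predicted. The plinth is directly below it.

Emit:
{"method": "servo_tool", "body": {"series": "0 0 0 0 0 0 0.8; 0 0 0 0 0 0 0.8; 0 0 0.01 0 0 0 0.8; 0 0 0.02 0 0 0 0.8; 0 0 0.02 0 0 0 0.8"}}

```text
clock: 12.75
position: [0.5532, 0.4059, 0.0945]
ee_rot: [0.001, 1.0, 0.0, -0.002]
contact_force: [-0.7, -0.1, -1.3]
width: 0.0443
gripper_force: 31.2
```

Emit:
{"method": "servo_tool", "body": {"series": "0 0 0 0 0 0 0.8; 0 0 0.002 0 0 0 0.8; 0 0 0.004 0 0 0 0.8; 0 0 0.005 0 0 0 0.8; 0 0 0.005 0 0 0 0.8"}}

```text
clock: 13.25
position: [0.5545, 0.4066, 0.0916]
ee_rot: [0.0, 1.0, 0.0, -0.0]
contact_force: [-1.2, -0.3, -1.5]
width: 0.0448
gripper_force: 31.2
```

Emit:
{"method": "servo_tool", "body": {"series": "0.001 -0.0005 0.002 0 0 0 0.8; 0.001 -0.0005 0.003 0 0 0 0.8; 0.001 -0.0005 0.004 0 0 0 0.8; 0.001 -0.0005 0.005 0 0 0 0.8; 0.001 -0.0005 0.005 0 0 0 0.8"}}

```text
clock: 13.75
position: [0.5554, 0.4071, 0.0865]
ee_rot: [0.0, 1.0, 0.0, -0.0]
contact_force: [0.3, 0.9, -1.5]
width: 0.0442
gripper_force: 31.2
```

Emit:
{"method": "servo_tool", "body": {"series": "0 0 0.0005 0 0 0 0.8; 0 0 0.001 0 0 0 0.8; 0 0 0.001 0 0 0 0.8; 0 0 0.0015 0 0 0 0.8; 0 0 0.0015 0 0 0 0.8"}}

```text
clock: 14.25
position: [0.5556, 0.4072, 0.0859]
ee_rot: [-0.0, 1.0, 0.0, 0.0]
contact_force: [-1.5, -0.4, 3.6]
width: 0.0445
gripper_force: 31.7
```

Emit:
{"method": "servo_tool", "body": {"series": "0 0 0 0 0 0 0.45; 0 0 0 0 0 0 0.3; 0 0 0 0 0 0 0.1; 0 0 0 0 0 0 0; 0 0 0 0 0 0 0"}}

```text
clock: 14.75
position: [0.5555, 0.4072, 0.0851]
ee_rot: [0.0, 1.0, 0.0, -0.0]
contact_force: [0.2, -0.3, -0.5]
width: 0.0854
gripper_force: 0.0
```

Emit:
{"method": "servo_tool", "body": {"series": "0 0 -0.01 0 0 0 0; 0 0 -0.05 0 0 0 0; 0 0 -0.09 0 0 0 0; -0.01 0.03 -0.12 0 0 0 0; -0.02 0.07 -0.13 0 0 0 0"}}

```text
clock: 15.25
position: [0.5374, 0.3389, 0.2201]
ee_rot: [-0.002, 1.0, 0.001, 0.004]
contact_force: [0.5, -0.6, 0.3]
width: 0.0855
gripper_force: 0.0
```

Emit:
{"method": "servo_tool", "body": {"series": "-0.012 0.045 0 0 0 0 0; -0.024 0.09 0 0 0 0 0; -0.036 0.135 0 0 0 0 0; -0.048 0.18 0 0 0 0 0; -0.06 0.225 0 0 0 0 0"}}

```text
clock: 15.75
position: [0.475, 0.1106, 0.2163]
ee_rot: [0.0, 1.0, 0.0, 0.001]
contact_force: [0.3, -0.4, 0.0]
width: 0.0852
gripper_force: 0.0
```

Emit:
{"method": "servo_tool", "body": {"series": "-0.012 0.045 0 0 0 0 0; -0.024 0.09 0 0 0 0 0; -0.036 0.135 0 0 0 0 0; -0.048 0.18 0 0 0 0 0; -0.06 0.225 0 0 0 0 0"}}

```text
clock: 16.25
position: [0.415, -0.1145, 0.2164]
ee_rot: [0.0, 1.0, 0.0, 0.001]
contact_force: [1.6, 0.2, 0.5]
width: 0.0855
gripper_force: 0.0
```

Emit:
{"method": "servo_tool", "body": {"series": "-0.012 0.045 0 0 0 0 0; -0.024 0.09 0 0 0 0 0; -0.036 0.135 0 0 0 0 0; -0.045 0.17 0 0 0 0 0; -0.045 0.17 0 0 0 0 0"}}

```text
clock: 16.75
position: [0.37, -0.2875, 0.2162]
ee_rot: [0.002, 1.0, -0.003, 0.0]
contact_force: [0.2, 1.0, 0.2]
width: 0.0852
gripper_force: 0.0
```

Emit:
{"method": "servo_tool", "body": {"series": "0 0 0 0 0 0 0; 0 0 0 0 0 0 0; 0 0 0 0 0 0 0"}}

```text
clock: 17.05
position: [0.3709, -0.2815, 0.2156]
ee_rot: [-0.0, 1.0, 0.001, 0.0]
contact_force: [0.5, 0.2, -0.2]
width: 0.0853
gripper_force: 0.0
```

```bash
python3 - <<'E'
from h import *
s=manip.get_state();p=s['position'];print(p,s['width']);ci=eyes.camera_info('wrist');im=save('wrist','w6.png',1.5)
print(np.array(proj(ci,[.366,-.29,.045]))*1.5)
t=save('top','top3.png');c=eyes.camera_info('top');u,v=proj(c,[.5555,.407,.118]);print(u,v)
b=blob(t,u,v,12,(100,110,40),(130,255,255));print(b,ray(c,*b[:2],.118))
E
```

```text
[ 0.37086146 -0.28153362  0.2155613 ] 0.08532816660197988
[389.53819589 269.82447208]
106.46089694271376 148.3184585285254
(107.43625498007968, 150.07171314741035, (17.62933349609375, 20.030899047851562)) [0.55049854 0.40378133 0.118     ]
```

View pics/w6.png

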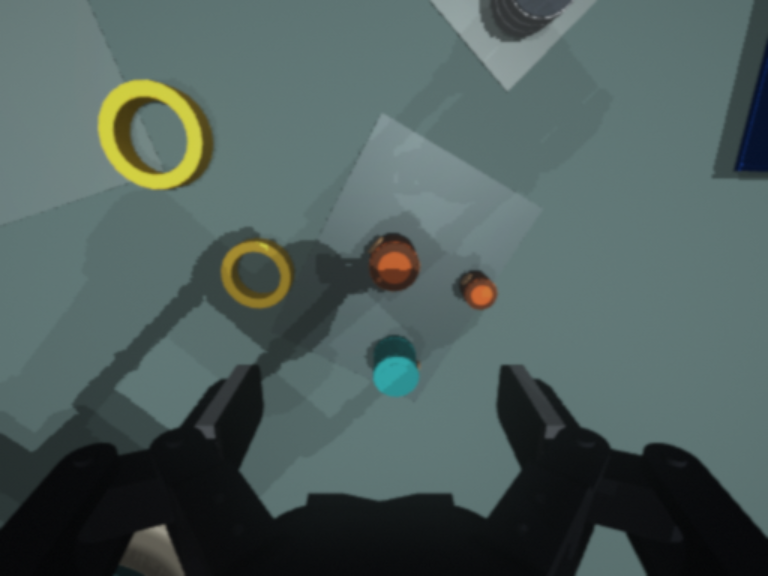

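The brown torso's orange spot is at (394,265). The small look-alike is at (481,293), the turquoise one at (396,375) and the small tape at (256,273). I'll approach with the fingers partly closed.

```bash
python3 - <<'E'
from h import *
s=manip.get_state();p=s['position'];ci=eyes.camera_info('wrist')
im=cv2.resize(cv2.imread('pics/w6.png')[:,:,::-1],(512,384),interpolation=cv2.INTER_AREA)
b=blob(im,263,177,18,(3,150,140),(16,255,255));a=ray(ci,*b[:2],.045);print(b,a,p,a-p)
print(ray(ci,394/1.5,265/1.5,.045))
print([np.round(np.array(proj(ci,[a[0]+i,a[1]+j,z]))*1.5) for i,j,z in((.02,0,.045),(-.02,0,.045),(0,.02,.045),(0,-.02,.045))],ray(ci,481/1.5,293/1.5,.03))
E
```

```text
(262.6387434554974, 174.16055846422339, (16.65188217163086, 21.14212989807129)) [ 0.37307451 -0.29362915  0.045     ] [ 0.37093437 -0.28170642  0.21550323] [ 0.00214015 -0.01192273 -0.17050323]
[ 0.37002132 -0.29370128  0.045     ]
[array([394., 236.]), array([394., 285.]), array([369., 261.]), array([419., 261.])] [ 0.34182539 -0.36820253  0.03      ]
```

Emit:
{"method": "servo_tool", "body": {"series": "-0.001 0.0115 0.03 0 0 0 0.35; -0.001 0.0115 0.07 0 0 0 0.35; -0.001 0.0115 0.11 0 0 0 0.35; -0.001 0.0115 0.135 0 0 0 0.35; -0.001 0.0115 0.135 0 0 0 0.35"}}

```text
clock: 17.65
position: [0.3677, -0.2914, 0.0774]
ee_rot: [-0.003, 1.0, 0.001, -0.003]
contact_force: [-1.2, -0.3, 0.1]
width: 0.0555
gripper_force: 0.0
```

Emit:
{"method": "servo_tool", "body": {"series": "0 0 0 0 0 0 0.35; 0 0 0 0 0 0 0.35; 0 0 0 0 0 0 0.35"}}

```text
clock: 17.95
position: [0.3707, -0.2952, 0.082]
ee_rot: [0.001, 1.0, 0.0, 0.001]
contact_force: [0.3, 0.4, -0.1]
width: 0.0554
gripper_force: 0.0
```

```bash
python3 - <<'E'
from h import *
s=manip.get_state();p=s['position'];print(p,s['width']);ci=eyes.camera_info('wrist');im=save('wrist','w7.png',1.5)
print([np.round(np.array(proj(ci,[.370+i,-.2937+j,z]))*1.5) for i,j,z in((0,0,.045),(.02,0,.045),(-.02,0,.045),(0,.02,.045),(0,-.02,.045))])
E
```

```text
[ 0.37066352 -0.2952385   0.08198448] 0.05538334786565628
[array([375., 335.]), array([375., 295.]), array([375., 372.]), array([333., 335.]), array([417., 335.])]
```

View pics/w7.png

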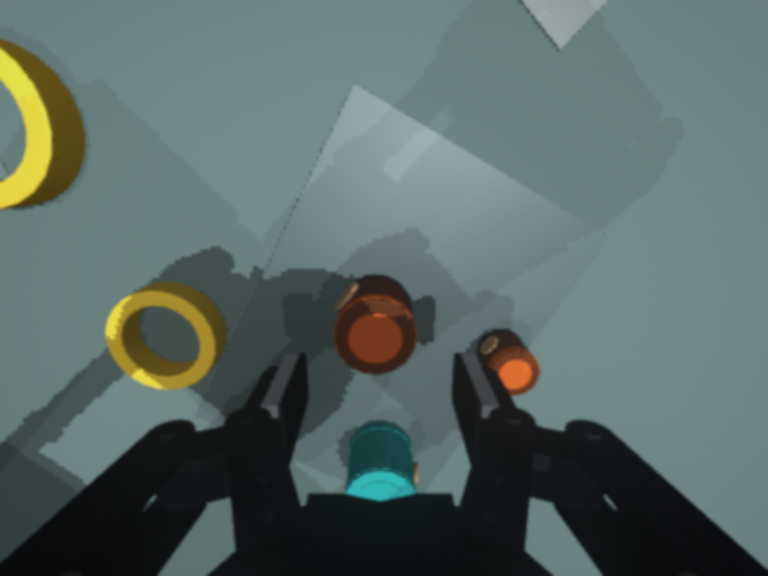

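The torso's top is centred at (375,337) against a predicted (375,335), and both fingers are clear of its neighbours.

Emit:
{"method": "servo_tool", "body": {"series": "0 0 0.02 0 0 0 0.35; 0 0 0.04 0 0 0 0.35; 0 0 0.06 0 0 0 0.35; 0 0 0.067 0 0 0 0.35; 0 0 0.067 0 0 0 0.35"}}

```text
clock: 18.5
position: [0.3694, -0.2942, 0.0131]
ee_rot: [-0.0, 1.0, 0.0, -0.0]
contact_force: [1.3, 0.6, -0.3]
width: 0.0556
gripper_force: 0.0
```

Emit:
{"method": "servo_tool", "body": {"series": "0 0 0 0 0 0 0.4; 0 0 0 0 0 0 0.5; 0 0 0 0 0 0 0.7; 0 0 0 0 0 0 0.8; 0 0 0 0 0 0 0.8"}}

```text
clock: 19.0
position: [0.3702, -0.2949, 0.0144]
ee_rot: [0.001, 1.0, 0.0, 0.001]
contact_force: [-0.9, 0.2, 6.8]
width: 0.0382
gripper_force: 30.0
```

Emit:
{"method": "servo_tool", "body": {"series": "0 0 -0.005 0 0 0 0.8; 0 0 -0.045 0 0 0 0.8; 0 0 -0.09 0 0 0 0.8; 0 0 -0.135 0 0 0 0.8; 0 0 -0.18 0 0 0 0.8"}}

```text
clock: 19.5
position: [0.3692, -0.294, 0.1954]
ee_rot: [0.0, 1.0, 0.0, 0.0]
contact_force: [0.2, -0.9, -0.7]
width: 0.0379
gripper_force: 30.5
```

Emit:
{"method": "servo_tool", "body": {"series": "0.01 -0.04 -0.02 0 0 0 0.8; 0.022 -0.085 -0.04 0 0 0 0.8; 0.034 -0.13 -0.04 0 0 0 0.8; 0.046 -0.175 -0.04 0 0 0 0.8; 0.058 -0.22 -0.04 0 0 0 0.8"}}

```text
clock: 20.0
position: [0.4275, -0.0726, 0.2339]
ee_rot: [0.0, 1.0, -0.0, 0.001]
contact_force: [0.9, 0.6, -0.3]
width: 0.0381
gripper_force: 30.5
```

Emit:
{"method": "servo_tool", "body": {"series": "0.012 -0.045 0 0 0 0 0.8; 0.024 -0.09 0 0 0 0 0.8; 0.036 -0.135 0 0 0 0 0.8; 0.048 -0.18 0 0 0 0 0.8; 0.06 -0.225 0 0 0 0 0.8"}}

```text
clock: 20.5
position: [0.4874, 0.1526, 0.2336]
ee_rot: [0.0, 1.0, 0.0, 0.0]
contact_force: [1.0, -0.3, -0.3]
width: 0.0383
gripper_force: 30.5
```

Emit:
{"method": "servo_tool", "body": {"series": "0.01 -0.04 0 0 0 0 0.8; 0.02 -0.08 0 0 0 0 0.8; 0.03 -0.12 0 0 0 0 0.8; 0.034 -0.136 0 0 0 0 0.8; 0.034 -0.136 0 0 0 0 0.8"}}

```text
clock: 21.0
position: [0.5216, 0.2885, 0.2328]
ee_rot: [0.0, 1.0, 0.001, -0.0]
contact_force: [-0.1, -0.1, -0.4]
width: 0.0384
gripper_force: 30.6
```

Emit:
{"method": "servo_tool", "body": {"series": "0 0 0 0 0 0 0.8; 0 0 0 0 0 0 0.8; 0 0 0 0 0 0 0.8"}}

```text
clock: 21.3
position: [0.5214, 0.2852, 0.2335]
ee_rot: [0.0, 1.0, -0.001, 0.0]
contact_force: [0.0, 1.0, -0.1]
width: 0.038
gripper_force: 30.6
```

```bash
python3 - <<'E'
from h import *
s=manip.get_state();p=s['position'];print(p,s['width']);ci=eyes.camera_info('wrist');im=save('wrist','w8.png',1.5)
P=lambda *q:np.round(np.array(proj(ci,q))*1.5)
print('skirt top',[P(.5555+i,.407+j,.118) for i,j in((0,0),(.023,0),(-.023,0),(0,.023),(0,-.023))])
c=p+[0,0,.0306];print('held',[P(c[0]+i,c[1]+j,c[2]) for i,j in((.02,0),(-.02,0),(0,.02),(0,-.02))])
E
```

```text
[0.5213507  0.28518458 0.23354558] 0.038026393138078485
skirt top [array([187., 234.]), array([181., 197.]), array([192., 269.]), array([150., 234.]), array([223., 233.])]
held [array([378., 365.]), array([378., 472.]), array([315., 421.]), array([441., 421.])]
```

View pics/w8.png

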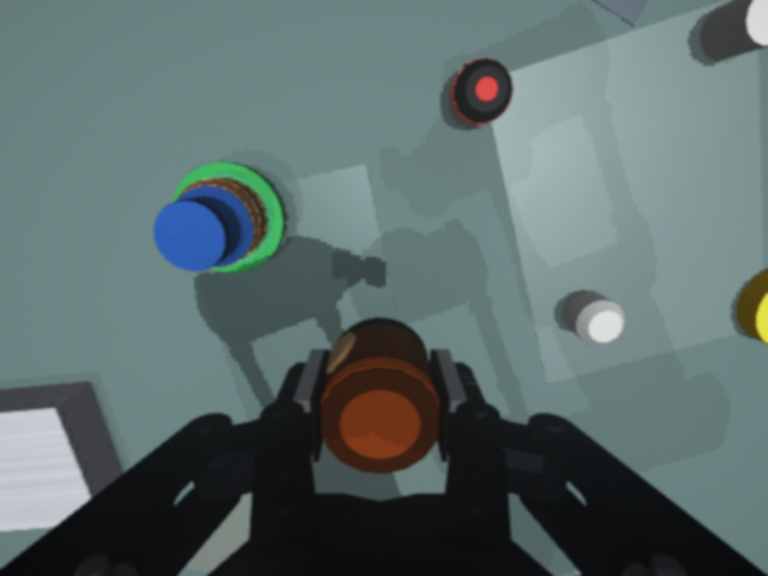

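The skirt's top is centred at (189,235) against a predicted (187,234), so it's within about 1.5 mm. The torso hangs upright and centred in the grip.

Emit:
{"method": "servo_tool", "body": {"series": "0.01 -0.04 0 0 0 0 0.8; 0.022 -0.08 0 0 0 0 0.8; 0.034 -0.121 0.01 0 0 0 0.8; 0.034 -0.121 0.03 0 0 0 0.8; 0.034 -0.121 0.05 0 0 0 0.8"}}

```text
clock: 21.85
position: [0.556, 0.4083, 0.1826]
ee_rot: [-0.0, 1.0, 0.0, 0.0]
contact_force: [-0.5, -0.1, -1.1]
width: 0.0381
gripper_force: 30.7
```

Emit:
{"method": "servo_tool", "body": {"series": "0 0 0.015 0 0 0 0.8; 0 0 0.03 0 0 0 0.8; 0 0 0.035 0 0 0 0.8; 0 0 0.035 0 0 0 0.8; 0 0 0.035 0 0 0 0.8"}}

```text
clock: 22.35
position: [0.5561, 0.4076, 0.1492]
ee_rot: [-0.0, 1.0, -0.0, 0.001]
contact_force: [-0.2, 0.6, 0.0]
width: 0.0383
gripper_force: 30.7
```

Emit:
{"method": "servo_tool", "body": {"series": "0 0 0 0 0 0 0.8; 0 0 0 0 0 0 0.8; 0 0 0.003 0 0 0 0.8; 0 0 0.005 0 0 0 0.8; 0 0 0.005 0 0 0 0.8"}}

```text
clock: 22.85
position: [0.5552, 0.4075, 0.1427]
ee_rot: [0.0, 1.0, 0.0, -0.0]
contact_force: [-0.3, -0.4, -0.5]
width: 0.0379
gripper_force: 30.7
```

Emit:
{"method": "servo_tool", "body": {"series": "0 0.001 0.002 0 0 0 0.8; 0 0.001 0.004 0 0 0 0.8; 0 0.001 0.006 0 0 0 0.8; 0 0.001 0.008 0 0 0 0.8; 0 0.001 0.009 0 0 0 0.8"}}

```text
clock: 23.35
position: [0.5554, 0.4066, 0.1339]
ee_rot: [0.0, 1.0, 0.0, -0.0]
contact_force: [-0.2, 0.5, -0.7]
width: 0.0382
gripper_force: 30.7
```

Emit:
{"method": "servo_tool", "body": {"series": "0 0 0.0005 0 0 0 0.8; 0 0 0.001 0 0 0 0.8; 0 0 0.0015 0 0 0 0.8; 0 0 0.002 0 0 0 0.8; 0 0 0.002 0 0 0 0.8"}}

```text
clock: 23.85
position: [0.5556, 0.4067, 0.1325]
ee_rot: [-0.0, 1.0, 0.0, 0.0]
contact_force: [-0.7, -0.8, 0.4]
width: 0.038
gripper_force: 30.9
```

Emit:
{"method": "servo_tool", "body": {"series": "0 0 0.0003 0 0 0 0.8; 0 0 0.0006 0 0 0 0.8; 0 0 0.001 0 0 0 0.8; 0 0 0.001 0 0 0 0.8"}}

```text
clock: 24.25
position: [0.5556, 0.4067, 0.1325]
ee_rot: [-0.0, 1.0, 0.0, 0.0]
contact_force: [-1.4, -1.3, 5.9]
width: 0.0379
gripper_force: 31.2
```

Emit:
{"method": "servo_tool", "body": {"series": "0 0 0 0 0 0 0.5; 0 0 0 0 0 0 0.35; 0 0 0 0 0 0 0.2; 0 0 0 0 0 0 0; 0 0 0 0 0 0 0"}}

```text
clock: 24.75
position: [0.5555, 0.4067, 0.1309]
ee_rot: [0.0, 1.0, 0.0, -0.0]
contact_force: [0.6, -0.2, 0.5]
width: 0.0855
gripper_force: 0.0
```

Emit:
{"method": "servo_tool", "body": {"series": "0 0 -0.01 0 0 0 0; 0 0 -0.04 0 0 0 0; 0 0 -0.08 0 0 0 0; 0.01 0.02 -0.1 0 0 0 0; 0.03 0.06 -0.1 0 0 0 0"}}

```text
clock: 25.25
position: [0.5866, 0.35, 0.2369]
ee_rot: [-0.003, 1.0, 0.002, 0.004]
contact_force: [1.0, -0.1, -0.1]
width: 0.0854
gripper_force: 0.0
```

Emit:
{"method": "servo_tool", "body": {"series": "0.02 0.04 0 0 0 0 0; 0.04 0.08 0 0 0 0 0; 0.06 0.12 0 0 0 0 0; 0.065 0.144 0.01 0 0 0 0; 0.065 0.144 0.03 0 0 0 0"}}

```text
clock: 25.75
position: [0.6533, 0.1987, 0.2037]
ee_rot: [0.0, 1.0, -0.002, 0.003]
contact_force: [-0.6, 0.6, 0.5]
width: 0.0852
gripper_force: 0.0
```

Emit:
{"method": "servo_tool", "body": {"series": "0 0 0 0 0 0 0; 0 0 0 0 0 0 0; 0 0 0 0 0 0 0"}}

```text
clock: 26.05
position: [0.651, 0.2036, 0.2027]
ee_rot: [-0.0, 1.0, 0.001, 0.001]
contact_force: [-0.0, 0.5, -0.3]
width: 0.0854
gripper_force: 0.0
```

```bash
python3 - <<'E'
from h import *
s=manip.get_state();p=s['position'];print(p,s['width']);ci=eyes.camera_info('wrist');im=save('wrist','w9.png',1.5)
P=lambda *q:np.round(np.array(proj(ci,q))*1.5)
print('torso top',[P(.5555+i,.4065+j,.163) for i,j in((0,0),(.02,0),(-.02,0),(0,.02),(0,-.02))])
u,v=proj(ci,[.65,.203,.044]);hsv=cv2.cvtColor(im,cv2.COLOR_RGB2HSV);print(u*1.5,v*1.5,hsv[int(v),int(u)])
b=blob(im,u,v,25,(0,150,110),(8,255,255));a=ray(ci,*b[:2],.044);print(b,a,a-p)
E
```

```text
[0.6509821  0.20357128 0.20265535] 0.08544471872316627
torso top [array([ 13., 489.]), array([  3., 460.]), array([ 23., 517.]), array([-23., 489.]), array([ 49., 489.])]
379.67143838523293 269.31524429075836 [  1 190 184]
(251.10200364298723, 178.26593806921673, (9.814071655273438, 14.275476455688477)) [0.65150638 0.20529946 0.044     ] [ 0.00052428  0.00172818 -0.15865535]
```

View pics/w9.png

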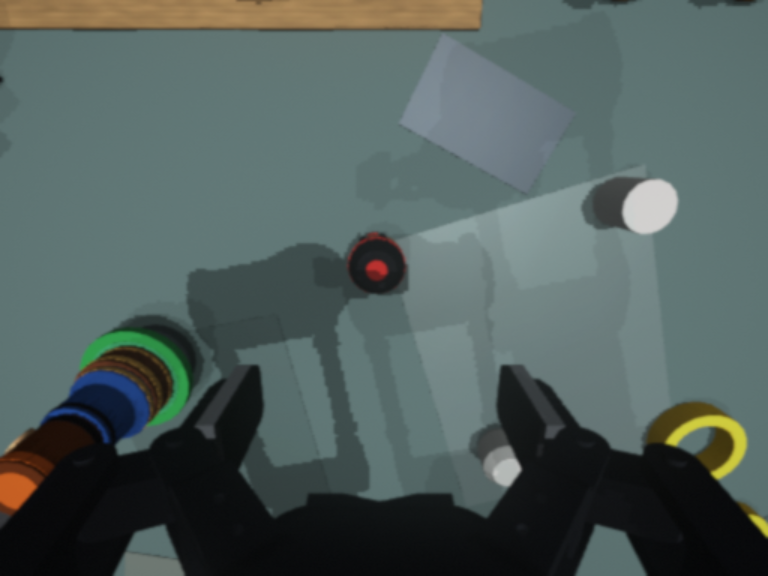

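The torso stands centred on the stack: its spot is at (14,490) against a predicted (13,489). The head's red spot is at (377,269) with free space around it.

Emit:
{"method": "servo_tool", "body": {"series": "0.0005 -0.0015 0.04 0 0 0 0; 0.0005 -0.0015 0.08 0 0 0 0; 0.0005 -0.0015 0.11 0 0 0 0; 0.0005 -0.0015 0.13 0 0 0 0; 0.0005 -0.0015 0.13 0 0 0 0"}}

```text
clock: 26.6
position: [0.6489, 0.2046, 0.0686]
ee_rot: [0.001, 1.0, 0.001, -0.003]
contact_force: [-0.3, -0.6, 0.3]
width: 0.0855
gripper_force: 0.0
```

Emit:
{"method": "servo_tool", "body": {"series": "0 0 0 0 0 0 0; 0 0 0 0 0 0 0; 0 0 0 0 0 0 0; 0 0 0 0 0 0 0"}}

```text
clock: 27.0
position: [0.6518, 0.2044, 0.0728]
ee_rot: [-0.0, 1.0, 0.0, 0.001]
contact_force: [0.0, -0.4, 0.2]
width: 0.0854
gripper_force: 0.0
```

```bash
python3 - <<'E'
from h import *
s=manip.get_state();p=s['position'];print(p,s['width']);ci=eyes.camera_info('wrist');im=save('wrist','w10.png',1.5)
P=lambda *q:np.round(np.array(proj(ci,q))*1.5)
print([P(.651+i,.205+j,.034) for i,j in((.022,0),(-.022,0),(0,.022),(0,-.022))],P(.651,.205,.044))
E
```

```text
[0.65180102 0.20441112 0.07276447] 0.08540836898028892
[array([377., 290.]), array([377., 374.]), array([332., 334.]), array([423., 334.])] [377. 343.]
```

View pics/w10.png

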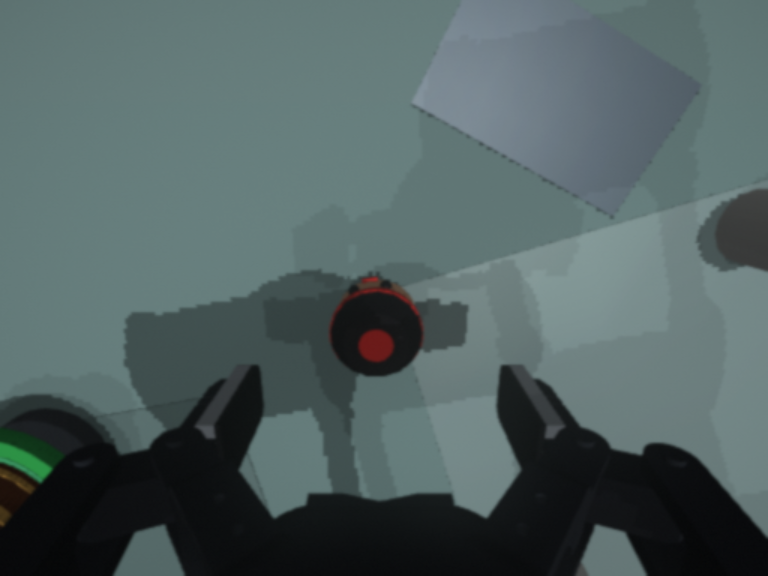

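The head's spot is at (376,345) against a predicted (377,343). The face points forward (+x), away from the pads.

Emit:
{"method": "servo_tool", "body": {"series": "-0.001 -0.0003 0.02 0 0 0 0; -0.001 -0.0003 0.04 0 0 0 0; -0.001 -0.0003 0.06 0 0 0 0; -0.001 -0.0003 0.068 0 0 0 0; -0.001 -0.0003 0.068 0 0 0 0"}}

```text
clock: 27.55
position: [0.6492, 0.2043, 0.0022]
ee_rot: [0.0, 1.0, 0.0, -0.001]
contact_force: [0.2, -0.2, 0.4]
width: 0.0856
gripper_force: 0.0
```

Emit:
{"method": "servo_tool", "body": {"series": "0 0 0 0 0 0 0.2; 0 0 0 0 0 0 0.5; 0 0 0 0 0 0 0.7; 0 0 0 0 0 0 0.8; 0 0 0 0 0 0 0.8"}}

```text
clock: 28.05
position: [0.651, 0.2047, 0.0046]
ee_rot: [-0.0, 1.0, 0.0, 0.001]
contact_force: [-0.0, 0.4, 5.1]
width: 0.0428
gripper_force: 31.0
```

Emit:
{"method": "servo_tool", "body": {"series": "0 0 0 0 0 0 0.8; 0 0 0 0 0 0 0.8; 0 0 0 0 0 0 0.8"}}

```text
clock: 28.35
position: [0.651, 0.2047, 0.0046]
ee_rot: [-0.0, 1.0, 0.0, 0.001]
contact_force: [0.2, -0.9, 5.1]
width: 0.0427
gripper_force: 31.1
```

Emit:
{"method": "servo_tool", "body": {"series": "0 0 -0.005 0 0 0 0.8; 0 0 -0.045 0 0 0 0.8; 0 0 -0.09 0 0 0 0.8; 0 0 -0.135 0 0 0 0.8; 0 0 -0.18 0 0 0 0.8"}}

```text
clock: 28.85
position: [0.6494, 0.2043, 0.1846]
ee_rot: [0.0, 1.0, 0.0, -0.001]
contact_force: [1.0, 0.6, -0.0]
width: 0.0427
gripper_force: 30.8
```

Emit:
{"method": "servo_tool", "body": {"series": "0 0 -0.04 0 0 0 0.8; -0.018 -0.038 -0.06 0 0 0 0.8; -0.036 -0.076 -0.06 0 0 0 0.8; -0.045 -0.1 -0.06 0 0 0 0.8; -0.045 -0.1 -0.06 0 0 0 0.8"}}

```text
clock: 29.35
position: [0.6029, 0.3079, 0.2433]
ee_rot: [-0.001, 1.0, 0.002, -0.001]
contact_force: [-0.5, -0.9, -0.9]
width: 0.0427
gripper_force: 30.8
```

Emit:
{"method": "servo_tool", "body": {"series": "0 0 0 0 0 0 0.8; 0 0 0 0 0 0 0.8"}}

```text
clock: 29.55
position: [0.6052, 0.3035, 0.2428]
ee_rot: [0.001, 1.0, -0.0, -0.0]
contact_force: [0.1, 0.6, -1.0]
width: 0.0427
gripper_force: 30.8
```

```bash
python3 - <<'E'
from h import *
s=manip.get_state();p=s['position'];print(p,s['width']);ci=eyes.camera_info('wrist');im=save('wrist','w11.png',1.5)
P=lambda *q:np.round(np.array(proj(ci,q))*1.5)
print('torso',[P(.5555+i,.4065+j,.163) for i,j in((0,0),(.02,0),(-.02,0),(0,.02),(0,-.02))])
print('head spot',P(p[0],p[1],p[2]+.0394))
u,v=proj(ci,[.5555,.4065,.163]); b=blob(im,u,v,20,(3,150,90),(16,255,255));print(np.array(b[:2])*1.5,b[2],ray(ci,*b[:2],.163))
E
```

```text
[0.60524116 0.30351522 0.24283557] 0.04265759954668324
torso [array([211., 379.]), array([207., 350.]), array([215., 407.]), array([178., 379.]), array([244., 379.])]
head spot [378. 439.]
[212.20915842 381.23968647] (25.971799850463867, 30.543733596801758) [0.55407374 0.40593342 0.163     ]
```

View pics/w11.png

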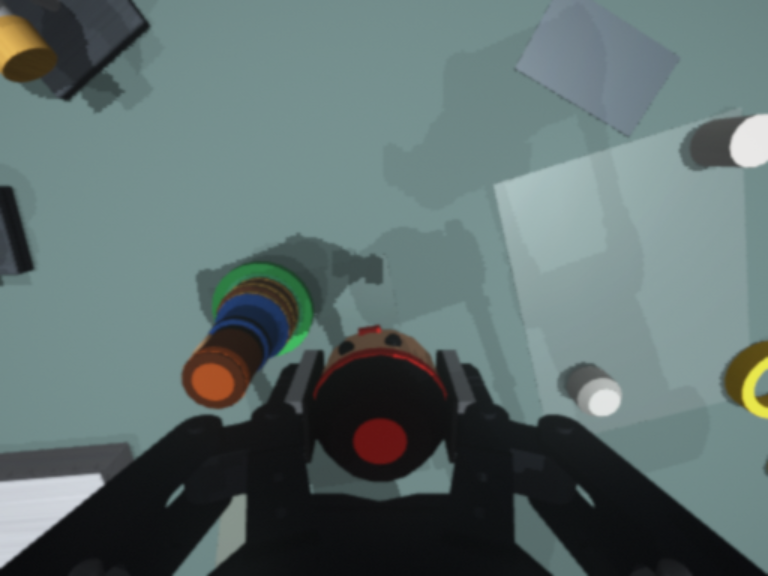

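The torso's spot is at (212,381) against a predicted (211,379), and the head's spot is at (380,441) as expected. Both are centred within about 1 mm.

Emit:
{"method": "servo_tool", "body": {"series": "-0.017 -0.034 0 0 0 0 0.8; -0.034 -0.068 0 0 0 0 0.8; -0.05 -0.102 0 0 0 0 0.8; -0.05 -0.102 0.02 0 0 0 0.8; -0.05 -0.102 0.03 0 0 0 0.8"}}

```text
clock: 30.1
position: [0.5546, 0.4061, 0.2117]
ee_rot: [0.001, 1.0, 0.0, -0.001]
contact_force: [-0.1, -0.2, -2.0]
width: 0.0428
gripper_force: 30.9
```

Emit:
{"method": "servo_tool", "body": {"series": "0 0 0.01 0 0 0 0.8; 0 0 0.02 0 0 0 0.8; 0 0 0.03 0 0 0 0.8; 0 0 0.03 0 0 0 0.8; 0 0 0.03 0 0 0 0.8"}}

```text
clock: 30.6
position: [0.5553, 0.4061, 0.1832]
ee_rot: [0.0, 1.0, -0.0, -0.0]
contact_force: [0.0, 0.3, -0.9]
width: 0.0423
gripper_force: 30.9
```

Emit:
{"method": "servo_tool", "body": {"series": "0 0 0 0 0 0 0.8; 0 0 0 0 0 0 0.8; 0 0 0.002 0 0 0 0.8; 0 0 0.004 0 0 0 0.8; 0 0 0.004 0 0 0 0.8"}}

```text
clock: 31.1
position: [0.5547, 0.4064, 0.1788]
ee_rot: [0.0, 1.0, 0.0, -0.0]
contact_force: [-0.3, -0.1, -1.3]
width: 0.0426
gripper_force: 30.9
```

Contact should come at a TCP height of about 0.1676.

Emit:
{"method": "servo_tool", "body": {"series": "0.0003 0 0.003 0 0 0 0.8; 0.0003 0 0.006 0 0 0 0.8; 0.0003 0 0.008 0 0 0 0.8; 0.0003 0 0.0095 0 0 0 0.8; 0.0003 0 0.0095 0 0 0 0.8"}}

```text
clock: 31.6
position: [0.5552, 0.4064, 0.1694]
ee_rot: [0.0, 1.0, 0.0, -0.0]
contact_force: [-0.2, 0.1, -1.3]
width: 0.0428
gripper_force: 30.9
```

Emit:
{"method": "servo_tool", "body": {"series": "0 0 0.0004 0 0 0 0.8; 0 0 0.0008 0 0 0 0.8; 0 0 0.0012 0 0 0 0.8; 0 0 0.0016 0 0 0 0.8; 0 0 0.002 0 0 0 0.8"}}

```text
clock: 32.1
position: [0.5553, 0.4065, 0.1677]
ee_rot: [0.0, 1.0, 0.0, 0.0]
contact_force: [0.9, 0.0, -1.2]
width: 0.043
gripper_force: 30.9
```

Emit:
{"method": "servo_tool", "body": {"series": "0 0 0.0004 0 0 0 0.8; 0 0 0.0008 0 0 0 0.8; 0 0 0.001 0 0 0 0.8; 0 0 0.001 0 0 0 0.8"}}

```text
clock: 32.5
position: [0.5555, 0.4065, 0.1676]
ee_rot: [-0.0, 1.0, 0.0, 0.0]
contact_force: [-1.3, -0.1, 4.9]
width: 0.0429
gripper_force: 31.5
```

Emit:
{"method": "servo_tool", "body": {"series": "0 0 0 0 0 0 0.5; 0 0 0 0 0 0 0.35; 0 0 0 0 0 0 0.2; 0 0 0 0 0 0 0; 0 0 0 0 0 0 0"}}

```text
clock: 33.0
position: [0.5552, 0.4064, 0.1662]
ee_rot: [0.0, 1.0, 0.0, -0.0]
contact_force: [-0.4, 0.2, -0.2]
width: 0.0855
gripper_force: 0.0
```

Emit:
{"method": "servo_tool", "body": {"series": "0 0 -0.01 0 0 0 0; 0 0 -0.04 0 0 0 0; 0 0 -0.07 0 0 0 0; -0.01 0.03 -0.09 0 0 0 0; -0.02 0.07 -0.09 0 0 0 0"}}

```text
clock: 33.5
position: [0.5371, 0.3381, 0.2609]
ee_rot: [-0.002, 1.0, 0.001, 0.004]
contact_force: [0.3, -1.2, -0.6]
width: 0.0852
gripper_force: 0.0
```

Emit:
{"method": "servo_tool", "body": {"series": "-0.03 0.03 0 0 0 0 0; -0.06 0.06 0 0 0 0 0; -0.09 0.09 0 0 0 0 0; -0.09 0.09 0 0 0 0 0; -0.09 0.09 0 0 0 0 0"}}

```text
clock: 34.0
position: [0.4454, 0.2463, 0.2581]
ee_rot: [-0.001, 1.0, -0.0, 0.001]
contact_force: [0.2, -0.1, 0.2]
width: 0.0856
gripper_force: 0.0
```

```bash
python3 - <<'E'
from h import *
c=eyes.camera_info('scene');im=eyes.get_image('scene')
P=lambda z:np.round(np.array(proj(c,[.5555,.4065,z])))
print(P(.045),P(.207),eyes.camera_info('top') and manip.get_state()['position'])
u,v=map(int,P(.12));x0=max(0,u-110)
im2=im[max(0,v-80):v+80,x0:512];print(x0,v-80)
cv2.imwrite('pics/fin.png',cv2.resize(im2[:,:,::-1],None,fx=3,fy=3))
E
```

```text
[424. 221.] [444. 168.] [0.4462968 0.2469231 0.2578927]
323 118
```

View pics/fin.png

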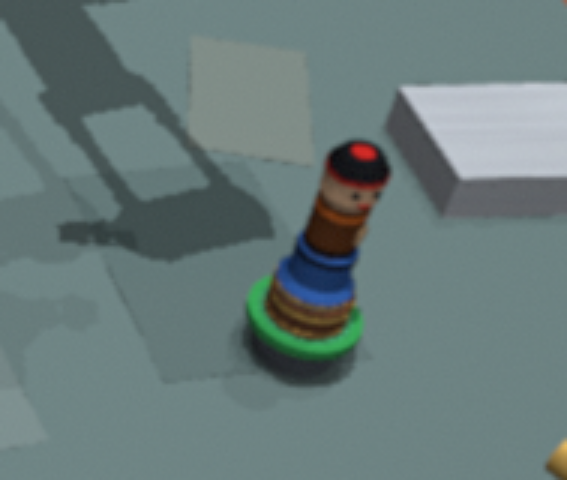

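The doll stands complete on the disc with the head on top. The red spot is at (364,152) in the crop, matching the predicted (444,168) in the full frame, and the gripper is clear.

```bash
python3 -c "
from rig import manip
print(manip.sign_off())"
```

```text
the job is handed in; nothing more can be done
None
```

The doll is on the turntable, stacked plinth, skirt, torso and head in that order; in the camera checks each piece looked upright and centred within about 2 mm. The gripper has let go, and I handed the job in at about 34 s without touching the other pieces.

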